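Complete the canister row on the display board

TASK

Complete the canister row on the wooden board: the largest and the smallest canister of the set already stand at its two ends. Stand the four loose white canisters upright on the four cork pads between them, one centred on each pad, so that the row steps down in height from the largest to the smallest. Set them down gently, and do not shift or knock over the two end canisters, the pepper mill, the glass or the mug.

Things in the scene. Friction and masses are not known exactly. Their poses are not given: they have to be found in the camera images.
- board: Fixed wooden board, 540 x 104 mm, 18 mm thick, flat top, no rim. Six round cork pads lie flush along its middle. Origin: centre of the underside; y along the board, x across, z up. Pad centres: y = -215, -117, -39, 39, 117, 215 mm, x = 0, surface z = 18 mm. The end pads (86 mm across) hold the largest and the smallest canister, either way round; the four between (72 mm across) are empty.
- canister_xl: Largest canister: ribbed white stoneware cylinder with a flat beech lid that stays on, 162 mm high in all (lid the top 10 mm), 80 mm across the body, lid 74 mm across. Origin: centre of the underside, z up. Already stands on one end pad of the board and stays there.
- canister_xs: Smallest canister: ribbed white stoneware cylinder with a flat beech lid that stays on, 48 mm high in all (lid the top 10 mm), 48 mm across the body, lid 42 mm across. Origin: centre of the underside, z up. Already stands on the other end pad and stays there.
- canister_a: Tallest loose canister: ribbed white stoneware cylinder with a flat beech lid that stays on, 136 mm high in all (lid the top 10 mm), 62 mm across the body, lid 56 mm across. Origin: centre of the underside, z up. Weighs 0.3 to 0.6 kg. Stands loose on the worktop, anywhere among the others.
- canister_b: Second tallest loose canister: ribbed white stoneware cylinder with a flat beech lid that stays on, 114 mm high in all (lid the top 10 mm), 58 mm across the body, lid 52 mm across. Origin: centre of the underside, z up. Weighs 0.23 to 0.46 kg. Stands loose on the worktop, anywhere among the others.
- canister_c: Third tallest loose canister: ribbed white stoneware cylinder with a flat beech lid that stays on, 92 mm high in all (lid the top 10 mm), 54 mm across the body, lid 48 mm across. Origin: centre of the underside, z up. Weighs 0.17 to 0.34 kg. Stands loose on the worktop, anywhere among the others.
- canister_d: Shortest loose canister: ribbed white stoneware cylinder with a flat beech lid that stays on, 70 mm high in all (lid the top 10 mm), 50 mm across the body, lid 44 mm across. Origin: centre of the underside, z up. Weighs 0.12 to 0.24 kg. Stands loose on the worktop, anywhere among the others.
- mill: Bystander: dark wooden pepper mill, turned, 170 mm high, 52 mm across at the foot, loose among the canisters. Origin: centre of the underside.
- tumbler: Bystander: clear drinking glass, 95 mm high, 70 mm across the rim, loose among the canisters. Origin: centre of the underside.
- mug: Bystander: blue mug, 90 mm high, 80 mm across, its handle sticks out a further 35 mm or so towards its +y; stands out to the left. Origin: centre of the underside.

How it is judged:
By the outcome, as a careful person would: the job done as asked, in the order asked, and still so for the second after the job is handed in, with the robot touching nothing.
It also fails if it takes over 102 s, if anything falls off the work surface, if the arm or the gripper's body presses on something with over 40 N, if the wrist force passes 120 N, or if a joint passes its speed limit or range.

ROBOT

A 6-joint arm with a two-finger parallel gripper is mounted at the origin on the work surface. World frame = base frame: x ahead of the robot, y to its left, z up, the work surface at z = 0. Lengths are in m, angles in rad, forces in N, time in s.
With the tool pointing down it reaches from about 0.325 to 0.775 m from the base axis. Payload 5.5 kg.
Tool frame: the origin (TCP) lies on the mounting face of the last link; the fingertips stand 173 mm ahead of it and the grasp point (between the pads) lies 155 mm ahead of it; z points along the fingers, y is the line along which they close (so a half turn about z gives the same grasp; the last joint's range is limited). The gripper opens to 85 mm and grips with 20 to 120 N. Pads are 22 mm wide; open, the fingers measure 114 mm over their backs; the gripper's body (76 mm by 85 mm) begins 54 mm behind the grasp point. The pads swing forward as they close: fully open they stand 13 mm farther back than shut.
Start: joints at [-1.342, 0.091, 1.231, -0, 1.82, -0.057], TCP at [0.169, -0.576, 0.405] pointing down, gripper open.
Joint ranges: [-2.87, 2.87], [-0.86, 2.18], [0.17, 2.46], [-1.51, 4.65], [0.06, 2.69], [-2.65, 2.65]. Speed limits (rad/s): [2.57, 2.57, 3.01, 3.14, 3.14, 3.14].

INTERFACE

Orientations are given as [roll, pitch, yaw] about the fixed x, y, z axes, in that order (R = Rz(yaw) Ry(pitch) Rx(roll)).
In Python, from workcell import ctrl gives the robot as it stands. The module is installed in compiled form; this text tells all that it offers.
- The arm moves only by the tool drive_tool, never from a script. Its arguments are lists of equal length, an entry for each row: "slide": the shift along the tool's x, y, z in units of 7.5 cm (1.0 is 7.5 cm), a list of three; "delta_rot": the turn, a rotation vector about the tool's x, y, z in units of 30 degrees (1.0 is 30 degrees), a list of three; "hand": the opening, from -1 (shut) to 1 (fully open). In form: {"slide": [[dx, dy, dz], ...], "delta_rot": [[rx, ry, rz], ...], "hand": [hand, ...]}. A call has 1 to 12 rows; each row shifts and turns the commanded pose from where the row before left it, along the tool's axes as they then stand; what a row does not reach is not made up. A row lasts 1/12 s, in which the tool goes at most 41.7 mm and 7.16 degrees, less where a joint would pass 70% of its speed; a pose out of reach is approached as far as the arm can. A call with a number of a shift or a turn outside -1 to 1 is refused whole. A call with a gripper value outside its range is refused whole. The fingers move at their own pace and stop on an object; the grip force is fixed at half the most. Time passes only in rows, so rows that do not move let the fingers close. It gives the time, the measured TCP pose, the force, the opening and the grip force at its end, in the units of the state.
- ctrl.state(): the state, without advancing time (a new reading comes with each control period).
- ctrl.camera(name): name is "scene" or "top" or "wrist"; returns the picture (480x640x3 uint8, blue, green, red); there is no depth.
- ctrl.camera_info(name): a dict with "fx", "fy", "cx", "cy" (pixels), "pose" (4x4, takes a point from camera to world coordinates); the wrist camera has in their place "T_tool_cam" (4x4, takes a point from camera to tool coordinates, whose origin is the TCP and whose axes are the flange's). Camera axes: x right, y down, z forward; pixel columns grow to the right and rows downward; lengths in m; the calibration is good to about 2 mm. The wrist camera is an equidistant fisheye: a pixel r from the principal point sees the ray r / f radians off the axis. A picture is of the moment at which its call begins: read the wrist's pose just before it. camera_info takes no time and is no camera call.
- ctrl.sign_off(): hands the job in; it is judged then, once.
The state is a dict: "time": time; "q": joint angles; "qd": joint speeds; "joint_torque": joint torques, N m; "tool_pos": TCP position; "orientation": TCP orientation; "wrist_force": force on the tool from outside, world axes, zero at the start; "ft_torque": the same for the moment, N m; "finger_gap": opening from 0.0 (shut) to 1.0 (fully open); "grasp_force": force on a finger pad.
Only numpy, scipy, OpenCV 4.12 (cv2) and the standard library are available. Lean on these libraries where they do the work, as an engineer would, in place of code of your own. Each camera call takes 0.05 s, during which the arm holds its last target. There are 200 camera calls.

## Working session

There is one attempt and no reset: what is moved stays moved. The work goes in short steps, Python scripts to look and compute and a tool call to move; the robot and the scene stay as the last step left them, time stands still between calls to the robot, and variables do not carry over. Pictures are saved under pics/ and viewed, at most 14 in all, crops included, and the job is handed in when it is done.

Besides the shell and the picture viewer there is one more tool, called after "Call:" as name(argument=value, ...) on one line, values as JSON. drive_tool: Moves the arm, as the interface text tells. Shifts and turns lie within -1 to 1; 1 stands for 7.5 cm of shift or 30 degrees of turn. Its arguments: {"type":"object","properties":{"slide":{"type":"array"},"delta_rot":{"type":"array"},"hand":{"type":"array"}},"required":["slide","delta_rot","hand"]}

```bash
mkdir -p pics
python3 - <<'E'
from workcell import ctrl
import cv2,numpy as np
np.set_printoptions(precision=4,suppress=True)
for n in("scene","top"):
    cv2.imwrite(f"pics/{n}0.png",ctrl.camera(n)); i=ctrl.camera_info(n); print(n,i["fx"],i["fy"],i["cx"],i["cy"]);print(np.array(i["pose"]))
print(ctrl.camera_info("wrist")); print(ctrl.state())
E
```

```text
scene 480.9618043220687 480.9618043220687 317.5049799915445 239.2500593956945
[[ 0.1802  0.7554 -0.63    1.1868]
 [ 0.9836 -0.1447  0.1079 -0.055 ]
 [-0.0096 -0.6391 -0.769   0.8564]
 [ 0.      0.      0.      1.    ]]
top 441.2563772410457 441.2563772410457 322.59623276877494 237.7391805739944
[[ 0.0282 -0.9935  0.1107  0.4101]
 [-0.9994 -0.0299 -0.0144  0.066 ]
 [ 0.0177 -0.1103 -0.9937  0.9915]
 [ 0.      0.      0.      1.    ]]
{'fx': 371.64829954431775, 'fy': 371.64829954431775, 'cx': 324.726076270869, 'cy': 234.60657711851164, 'T_tool_cam': array([[-0.0006, -0.9636, -0.2675,  0.0686],
       [ 1.    , -0.0004, -0.0008, -0.001 ],
       [ 0.0007, -0.2675,  0.9636,  0.03  ],
       [ 0.    ,  0.    ,  0.    ,  1.    ]])}
{'time': 0.1, 'q': array([-1.3417,  0.0918,  1.2318, -0.    ,  1.8199, -0.0567]), 'qd': array([-0.0001, -0.0023, -0.0046,  0.    ,  0.0024, -0.0015]), 'joint_torque': array([  0.0032, -46.0217, -41.9219,   0.    ,   0.0107,  -0.    ]), 'tool_pos': array([ 0.1691, -0.5757,  0.4036]), 'orientation': array([-3.1397, -0.0001,  0.2858]), 'wrist_force': array([ 0.4231,  0.4199, -0.2201]), 'ft_torque': array([-0.0078, -0.013 , -0.0237]), 'grasp_force': 0.0, 'finger_gap': 0.996093293257865}
```

View pics/top0.png

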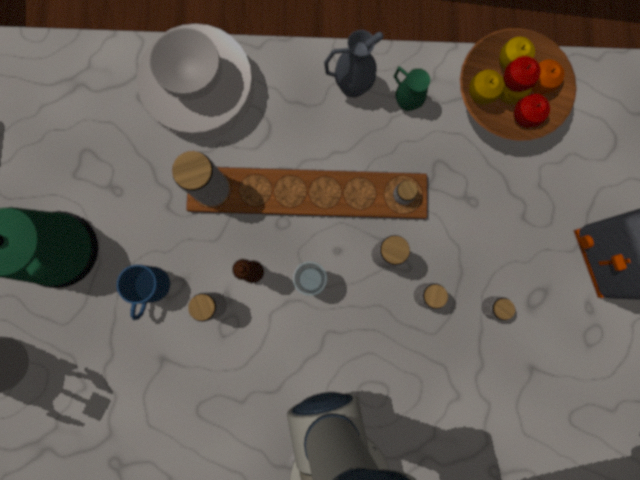

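View pics/scene0.png

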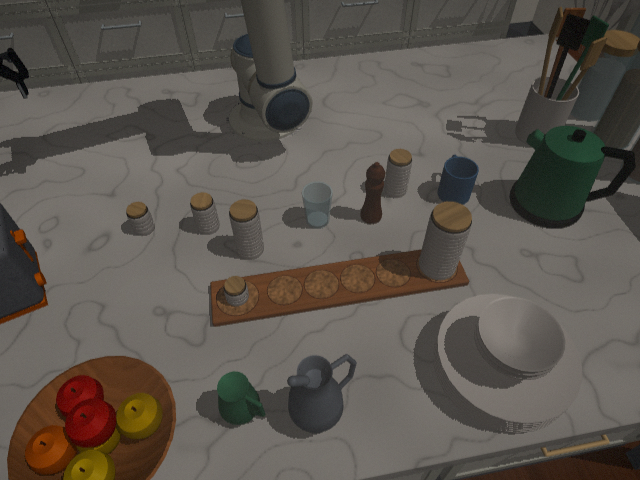

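The top view (640x480) shows the board spanning about (187..429, 168..218). XL is at its left (+y) end with its lid at (193,168), and XS is at the right with its lid at (407,189). The loose lids are at (395,250), (435,296), (504,309) and (202,307), the mill at (248,270), the glass at (311,278) and the mug at (143,285). In the scene view the same loose lids are at (244,209), (203,201), (138,210) and (400,157). I'll triangulate the lids to get their heights and identities.

```bash
cat > h.py <<'E'
import cv2,numpy as np
from workcell import ctrl
np.set_printoptions(precision=4,suppress=True)
I={n:ctrl.camera_info(n) for n in("scene","top")}
def ray(n,u,v):
    i=I[n];P=np.array(i["pose"]);d=P[:3,:3]@[(u-i["cx"])/i["fx"],(v-i["cy"])/i["fy"],1];return P[:3,3],d/np.linalg.norm(d)
def onz(n,u,v,z):
    o,d=ray(n,u,v);return o+d*(z-o[2])/d[2]
def proj(n,X):
    i=I[n];P=np.array(i["pose"]);c=P[:3,:3].T@(np.array(X)-P[:3,3]);return np.array([i["fx"]*c[0]/c[2]+i["cx"],i["fy"]*c[1]/c[2]+i["cy"]])
def tri(a,b):
    (o1,d1),(o2,d2)=ray("top",*a),ray("scene",*b)
    s=np.linalg.lstsq(np.c_[d1,-d2],o2-o1,rcond=None)[0];p,q=o1+s[0]*d1,o2+s[1]*d2
    return (p+q)/2,np.linalg.norm(p-q)
def blob(img,u,v,r=25,sat=70):
    h=cv2.cvtColor(img,cv2.COLOR_BGR2HSV);m=((h[...,0]>5)&(h[...,0]<30)&(h[...,1]>sat)&(h[...,2]>60)).astype(np.uint8)
    w=np.zeros_like(m);cv2.circle(w,(u,v),r,1,-1);m&=w
    n,l,s,c=cv2.connectedComponentsWithStats(m);k=1+np.argmax(s[1:,4])
    ct=max(cv2.findContours((l==k).astype(np.uint8),0,cv2.CHAIN_APPROX_NONE)[0],key=len)
    return cv2.fitEllipse(ct)
E
python3 - <<'E'
from h import *
t,s=cv2.imread("pics/top0.png"),cv2.imread("pics/scene0.png")
for n,a,b in(("p",(395,250),(244,209)),("q",(435,296),(203,201)),("r",(504,309),(138,210)),("s",(202,307),(400,157)),("xl",(193,168),(451,218)),):
    e,f=blob(t,*a),blob(s,*b);print(n,e,f,*tri(e[0],f[0]))
# board: candidate corners by colour
h=cv2.cvtColor(t,cv2.COLOR_BGR2HSV)
for p in((395,250),(300,210),(290,172),(300,191),(256,188)):print(p,h[p[1],p[0]])
m=((h[...,0]>3)&(h[...,0]<25)&(h[...,1]>90)).astype(np.uint8);m[:160]=0;m[225:]=0;m[:,:180]=0;m[:,440:]=0
m[:,:235]=m[:,:235]
ct=max(cv2.findContours(m,0,1)[0],key=cv2.contourArea);R=cv2.minAreaRect(ct);print(R)
for c in cv2.boxPoints(R):print(c,onz("top",*c,.018))
v=np.hstack([cv2.resize(t[150:330,170:530],None,fx=2,fy=2,interpolation=2)]);cv2.imwrite("pics/c1.png",cv2.convertScaleAbs(v,alpha=1.5))
E
```

```text
p ((394.86199951171875, 249.7265167236328), (27.68022346496582, 28.849149703979492), 130.12167358398438) ((242.9685516357422, 209.55682373046875), (20.562423706054688, 26.125747680664062), 86.06963348388672) [ 0.4864 -0.0896  0.1324] 0.001722175807069134
q ((435.3778991699219, 296.00579833984375), (23.217334747314453, 24.207901000976562), 145.18084716796875) ((201.13677978515625, 200.36639404296875), (16.10834503173828, 20.76331329345703), 81.89029693603516) [ 0.3981 -0.1813  0.0885] 0.0017571501977574296
r ((503.8279113769531, 308.7171325683594), (19.899234771728516, 22.14797592163086), 139.67271423339844) ((135.988037109375, 208.9532928466797), (14.138371467590332, 19.446645736694336), 81.19985961914062) [ 0.3755 -0.3307  0.0669] 0.001961287000186766
s ((201.2497100830078, 306.9354553222656), (25.660320281982422, 26.405351638793945), 30.206073760986328) ((400.4069519042969, 156.46560668945312), (15.366004943847656, 21.591930389404297), 97.46289825439453) [0.3642 0.2869 0.1109] 0.0014414904685911133
xl ((191.313720703125, 169.77490234375), (37.550315856933594, 39.03046417236328), 61.549949645996094) ((452.2879333496094, 215.9817657470703), (27.985586166381836, 39.20033645629883), 108.5116195678711) [0.6217 0.3038 0.177 ] 0.0012168866782642487
(395, 250) [ 17 127 114]
(300, 210) [ 13 182 108]
(290, 172) [ 13 182 109]
(300, 191) [ 15 147 118]
(256, 188) [ 15 153 113]
((306.9311828613281, 192.23635864257812), (239.64044189453125, 45.409278869628906), 1.7623909711837769)
[186.4694 211.2452] [0.5687 0.356  0.018 ]
[187.8659 165.8574] [0.672  0.3592 0.018 ]
[427.393  173.2275] [ 0.6728 -0.1815  0.018 ]
[425.9965 218.6153] [ 0.5686 -0.1785  0.018 ]
```

View pics/c1.png

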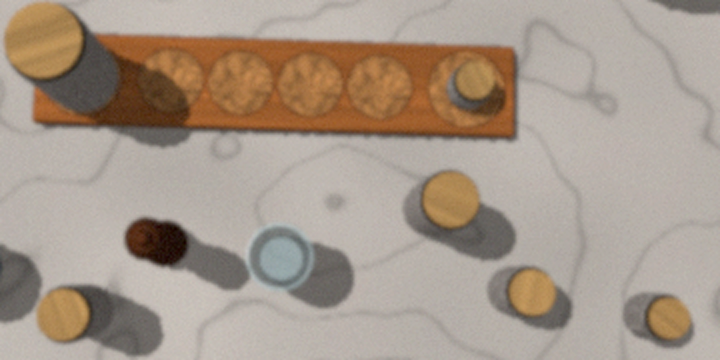

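A is at p (z .132), C at q (.089), D at r (.067) and B at s (.111). All four read about 3 mm low, which fits the calibration tolerance. The crop shows the four empty pads at full-image positions of about (256,190), (290,191), (325,192) and (359,193). XL is at +y, so the order is A at y=+117, then B, C, D. Next I'll refine with the known heights and fit the board pose from both cameras.

Run:
```python
from h import *
im={"top":cv2.imread("pics/top0.png"),"scene":cv2.imread("pics/scene0.png")}
for n,a,b,z in(("A",(395,250),(244,209),.136),("C",(435,296),(203,201),.092),("D",(504,309),(138,210),.07),("B",(202,307),(400,157),.114),("xl",(193,168),(451,218),.18),("xs",(407,189),(235,285),.066)):
    r=14 if n=="xs" else 25
    print(n,*[onz(c,*blob(im[c],*p,r=r)[0],z)[:2] for c,p in(("top",a),("scene",b))])
# board fit: mask edges per camera -> homography to z=.018 plane, rectified at 1mm/px
x0,y0=.5,-.25
for c in("top","scene"):
    g=[(x,y) for x in(.5,.75) for y in(-.25,.43)]
    src=np.float32([proj(c,(x,y,.018)) for x,y in g]);dst=np.float32([((y-y0)*1000,(x-x0)*1000) for x,y in g])
    w=cv2.warpPerspective(im[c],cv2.getPerspectiveTransform(src,dst),(680,250))
    cv2.imwrite(f"pics/r_{c}.png",w)
    h=cv2.cvtColor(w,cv2.COLOR_BGR2HSV);m=((h[...,0]>3)&(h[...,0]<25)&(h[...,1]>110)).astype(np.uint8)
    for col in(110,180,250,300,350,400):
        k=np.flatnonzero(m[:,col]);print(c,"y%.3f"%(y0+col/1e3),"x %.4f..%.4f"%(x0+k.min()/1e3,x0+k.max()/1e3),end=" | ")
    for row in(80,90,150,160):
        k=np.flatnonzero(m[row]);print("\nx%.3f"%(x0+row/1e3),"y %.4f..%.4f"%(y0+k.min()/1e3,y0+k.max()/1e3),end=" ")
    print()
a,b=cv2.imread("pics/r_top.png"),cv2.imread("pics/r_scene.png")
cv2.imwrite("pics/r.png",cv2.convertScaleAbs(np.vstack([a,b]),alpha=1.5))
print("mill head",onz("top",240,268,.165),tri((240,268),(375,168)),"glass rim",onz("top",310,278,.095),"mug",onz("top",141,283,.09),"handle",onz("top",138,310,.05))
```

```text
A [ 0.4862 -0.0881] [ 0.4896 -0.0902]
C [ 0.3982 -0.1794] [ 0.4014 -0.1816]
D [ 0.3757 -0.3284] [ 0.3782 -0.3307]
B [0.3645 0.2868] [0.3677 0.2847]
xl [0.6211 0.3036] [0.6243 0.3016]
xs [ 0.6274 -0.1269] [ 0.6236 -0.1264]
top y-0.140 x 0.5700..0.6720 | top y-0.070 x 0.5700..0.6710 | top y0.000 x 0.5700..0.6710 | top y0.050 x 0.5700..0.6710 | top y0.100 x 0.5700..0.6710 | top y0.150 x 0.5700..0.6710 | 
x0.580 y -0.1790..0.3560 
x0.590 y -0.1790..0.3570 
x0.650 y -0.1800..0.3900 
x0.660 y -0.1790..0.3920 
scene y-0.140 x 0.5710..0.6790 | scene y-0.070 x 0.5730..0.6780 | scene y0.000 x 0.5730..0.6780 | scene y0.050 x 0.5730..0.6780 | scene y0.100 x 0.5720..0.6790 | scene y0.150 x 0.5720..0.6780 | 
x0.580 y -0.1810..0.2770 
x0.590 y -0.1810..0.2700 
x0.650 y -0.1810..0.3540 
x0.660 y -0.1820..0.3540 
mill head [0.4408 0.2063 0.165 ] (array([0.4405, 0.2043, 0.1566]), np.float64(0.006860511832864718)) glass rim [0.4273 0.0761 0.095 ] mug [0.4077 0.4166 0.09  ] handle [0.3512 0.4343 0.05  ]
```

View pics/r.png

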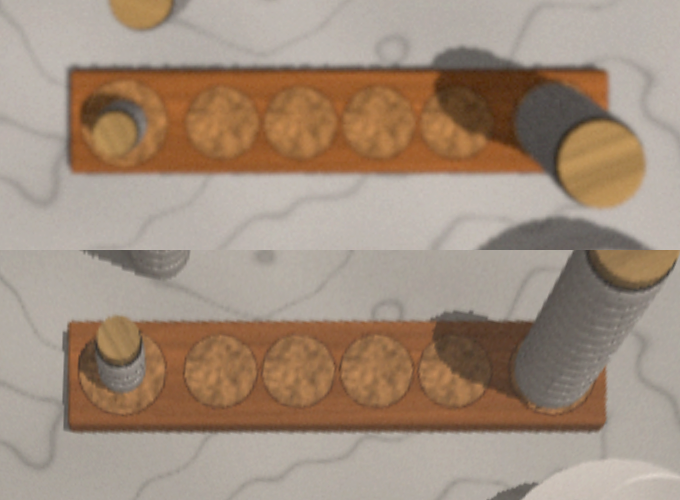

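Both cameras agree to within about 3 mm, so I'm using the averages:
- **Canisters:** A (.488,-.089), B (.366,.286), C (.400,-.181), D (.377,-.330).
- **Board:** centre (.622,.088), yaw ≈ 0.
- **Pads:** y = .205 (A), .127 (B), .049 (C), -.029 (D).

I'll work at yaw 90°, so tool x is world +y, tool y is world +x and tool z is down. The fingers then close across the row.

Call:
drive_tool(slide=[[0,0,0],[0,0,0],[0,0,0],[0,0,0],[0,0,0],[0,0,0],[0,0,0],[0,0,0],[0,0,0],[0,0,0],[0,0,0],[0,0,0]], delta_rot=[[0,0,-0.2231],[0,0,-0.2231],[0,0,-0.2231],[0,0,-0.2231],[0,0,-0.2231],[0,0,-0.2231],[0,0,-0.2231],[0,0,-0.2231],[0,0,-0.2231],[0,0,-0.2231],[0,0,-0.2231],[0,0,0]], hand=[1,1,1,1,1,1,1,1,1,1,1,1])

```text
time: 1.1
tool_pos: [0.1692, -0.5757, 0.404]
orientation: [-3.141, -0.001, 1.575]
wrist_force: [0.1, -0.3, -0.6]
finger_gap: 1.0
grasp_force: 0.0
```

Call:
drive_tool(slide=[[0.328,0.277,0],[0.328,0.277,0],[0.328,0.277,0],[0.328,0.277,0],[0.328,0.277,0],[0.328,0.277,0],[0.328,0.277,0],[0.328,0.277,0],[0.328,0.277,0],[0.328,0.277,0],[0,0,0],[0,0,0]], delta_rot=[[0,0,0],[0,0,0],[0,0,0],[0,0,0],[0,0,0],[0,0,0],[0,0,0],[0,0,0],[0,0,0],[0,0,0],[0,0,0],[0,0,0]], hand=[1,1,1,1,1,1,1,1,1,1,1,1])

```text
time: 2.1
tool_pos: [0.3777, -0.3286, 0.4045]
orientation: [-3.141, 0.0, 1.571]
wrist_force: [0.1, 0.7, -0.6]
finger_gap: 0.998
grasp_force: 0.0
```

```bash
cat >> h.py <<'E'
from scipy.spatial.transform import Rotation as Ro
W=ctrl.camera_info("wrist");Tc=np.array(W["T_tool_cam"])
def wz(st,u,v,z):
    a=np.array([u-W["cx"],v-W["cy"]]);r=np.hypot(*a);t=r/W["fx"]
    d=np.r_[a/r*np.sin(t),np.cos(t)];R=Ro.from_euler("xyz",st["orientation"]).as_matrix()
    o=np.array(st["tool_pos"])+R@Tc[:3,3];d=R@Tc[:3,:3]@d
    return o+d*(z-o[2])/d[2]
def wp(st,X):
    R=Ro.from_euler("xyz",st["orientation"]).as_matrix()
    c=Tc[:3,:3].T@(R.T@(np.array(X)-st["tool_pos"])-Tc[:3,3]);t=np.arctan2(np.hypot(c[0],c[1]),c[2])
    return c[:2]/np.hypot(c[0],c[1])*t*W["fx"]+[W["cx"],W["cy"]]
E
python3 - <<'E'
from h import *
s=ctrl.state();g=ctrl.camera("wrist");cv2.imwrite("pics/w1.png",g)
for n,X in(("D",(.377,-.3295,.07)),("C",(.4,-.1805,.092))):
    p=wp(s,X).astype(int);print(n,p)
    try:e=blob(g,*map(int,p),r=45);print(e,wz(s,*e[0],X[2]))
    except Exception as x:print(x)
E
```

```text
D [323 217]
((321.0265197753906, 216.58895874023438), (50.42011260986328, 50.69244384765625), 62.79257583618164) [ 0.3751 -0.3284  0.07  ]
C [353  32]
((350.75714111328125, 33.174930572509766), (56.01805114746094, 62.13117980957031), 100.41435241699219) [ 0.3978 -0.1807  0.092 ]
```

View pics/w1.png

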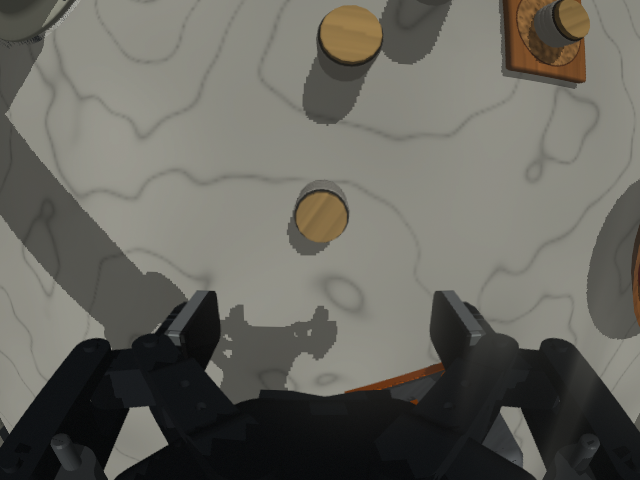

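The wrist view puts D's lid at (321,217), which is (.375,-.328), and C's lid at (351,33), which is (.398,-.181). Both agree with the averages, so I'll descend on D.

Call:
drive_tool(slide=[[0,-0.02,0.35],[0,0,0.35],[0,0,0.35],[0,0,0.35],[0,0,0.35],[0,0,0.35],[0,0,0.35],[0,0,0.16],[0,0,0.16],[0,0,0],[0,0,0],[0,0,0]], delta_rot=[[0,0,0],[0,0,0],[0,0,0],[0,0,0],[0,0,0],[0,0,0],[0,0,0],[0,0,0],[0,0,0],[0,0,0],[0,0,0],[0,0,0]], hand=[1,1,1,1,1,1,1,1,1,1,1,0.6])

```text
time: 3.15
tool_pos: [0.3757, -0.3303, 0.1987]
orientation: [3.14, 0.002, 1.57]
wrist_force: [0.4, 0.2, 0.2]
finger_gap: 0.883
grasp_force: 0.0
```

Call:
drive_tool(slide=[[0,0,0],[0,0,0],[0,0,0],[0,0,0],[0,0,0],[0,0,0],[0,0,0],[0,0,0],[0,0,0],[0,0,0],[0,0,0],[0,0,0]], delta_rot=[[0,0,0],[0,0,0],[0,0,0],[0,0,0],[0,0,0],[0,0,0],[0,0,0],[0,0,0],[0,0,0],[0,0,0],[0,0,0],[0,0,0]], hand=[0.6,0.5,0.4,0.3,0.2,0.1,-1,-1,-1,-1,-1,-1])

```text
time: 4.15
tool_pos: [0.3755, -0.3298, 0.1975]
orientation: [3.141, 0.001, 1.571]
wrist_force: [-0.8, 0.5, 5.3]
finger_gap: 0.571
grasp_force: 62.1
```

Call:
drive_tool(slide=[[0,0,-0.1],[0,0,-0.25],[0,0,-0.35],[0,0,-0.35],[0,0,-0.35],[0,0,-0.2],[0,0,0]], delta_rot=[[0,0,0],[0,0,0],[0,0,0],[0,0,0],[0,0,0],[0,0,0],[0,0,0]], hand=[-1,-1,-1,-1,-1,-1,-1])

```text
time: 4.73
tool_pos: [0.3758, -0.33, 0.3211]
orientation: [3.137, 0.004, 1.571]
wrist_force: [0.5, 0.2, -0.7]
finger_gap: 0.573
grasp_force: 62.1
```

Call:
drive_tool(slide=[[0.2,0.15,0],[0.3,0.25,0],[0.39,0.32,0],[0.39,0.32,0],[0.39,0.32,0],[0.39,0.32,0],[0.39,0.32,0],[0.39,0.32,0],[0.39,0.32,0],[0.39,0.32,0],[0.25,0.2,0],[0.143,0.113,0]], delta_rot=[[0,0,0],[0,0,0],[0,0,0],[0,0,0],[0,0,0],[0,0,0],[0,0,0],[0,0,0],[0,0,0],[0,0,0],[0,0,0],[0,0,0]], hand=[-1,-1,-1,-1,-1,-1,-1,-1,-1,-1,-1,-1])

```text
time: 5.73
tool_pos: [0.622, -0.0259, 0.314]
orientation: [-3.138, -0.001, 1.574]
wrist_force: [0.4, -1.0, -1.7]
finger_gap: 0.57
grasp_force: 62.3
```

Run:
```python
from h import *
ctrl.camera("wrist");s=ctrl.state();g=ctrl.camera("wrist");print(s["tool_pos"],s["orientation"],s["wrist_force"])
for y in(-.029,.049,.127,.205):
    for X in((.621,y,.018),(.621,y+.036,.018),(.657,y,.018)):cv2.drawMarker(g,tuple(map(int,wp(s,X))),(0,255,0),0,9)
cv2.imwrite("pics/w2.png",g)
```

```text
[ 0.6223 -0.0253  0.3141] [-3.1386 -0.0019  1.5743] [-1.6265  0.7596 -1.55  ]
```

View pics/w2.png

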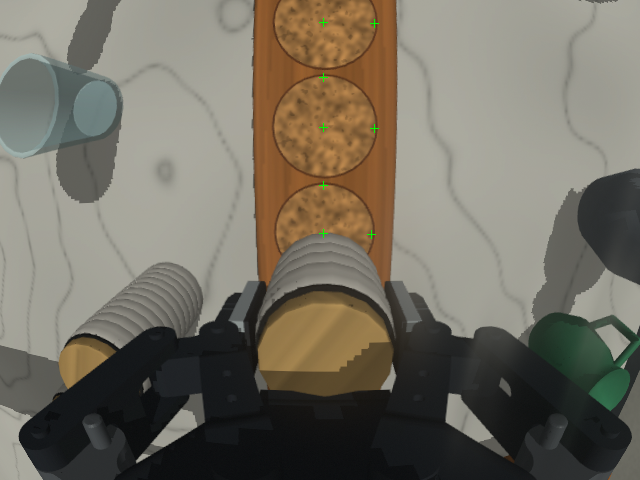

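The image shows the pads centred at about (325,126) and (324,233), which puts the pad line at x≈.622 with y as modelled to within 1 mm. D hangs upright in the grip. I'll nudge it to y=-.029 and lower partway.

Call:
drive_tool(slide=[[-0.04,0,0.2],[0,0,0.25],[0,0,0.25],[0,0,0.2],[0,0,0.1],[0,0,0],[0,0,0],[0,0,0]], delta_rot=[[0,0,0],[0,0,0],[0,0,0],[0,0,0],[0,0,0],[0,0,0],[0,0,0],[0,0,0]], hand=[-1,-1,-1,-1,-1,-1,-1,-1])

```text
time: 6.5
tool_pos: [0.621, -0.0323, 0.2433]
orientation: [3.14, 0.0, 1.57]
wrist_force: [-0.1, -0.1, -1.4]
finger_gap: 0.568
grasp_force: 62.3
```

Call:
drive_tool(slide=[[0,0,0]], delta_rot=[[0,0,0]], hand=[-1])

```text
time: 6.58
tool_pos: [0.6212, -0.032, 0.2436]
orientation: [3.139, 0.0, 1.57]
wrist_force: [1.0, 0.2, -1.1]
finger_gap: 0.572
grasp_force: 62.3
```

Call:
drive_tool(slide=[[0.04,0.013,0.1],[0,0,0.1],[0,0,0.06],[0,0,0.03],[0,0,0.02],[0,0,0.013],[0,0,0.013],[0,0,0]], delta_rot=[[0,0,0],[0,0,0],[0,0,0],[0,0,0],[0,0,0],[0,0,0],[0,0,0],[0,0,0]], hand=[-1,-1,-1,-1,-1,-1,-1,-1])

```text
time: 7.25
tool_pos: [0.6219, -0.0288, 0.2167]
orientation: [3.142, 0.0, 1.571]
wrist_force: [-0.3, -1.1, -1.2]
finger_gap: 0.57
grasp_force: 62.3
```

Call:
drive_tool(slide=[[0,0,0.013],[0,0,0]], delta_rot=[[0,0,0],[0,0,0]], hand=[-1,-1])

```text
time: 7.42
tool_pos: [0.6219, -0.0288, 0.2158]
orientation: [3.141, 0.0, 1.571]
wrist_force: [0.2, 0.3, -1.7]
finger_gap: 0.57
grasp_force: 62.3
```

Call:
drive_tool(slide=[[0,0,0.01],[0,0,0]], delta_rot=[[0,0,0],[0,0,0]], hand=[-1,-1])

```text
time: 7.58
tool_pos: [0.6219, -0.0287, 0.2156]
orientation: [3.141, 0.0, 1.571]
wrist_force: [-1.1, 0.5, 2.2]
finger_gap: 0.574
grasp_force: 62.5
```

Call:
drive_tool(slide=[[0,0,0.01],[0,0,0]], delta_rot=[[0,0,0],[0,0,0]], hand=[-1,-1])

```text
time: 7.75
tool_pos: [0.6219, -0.0287, 0.2156]
orientation: [3.141, 0.0, 1.571]
wrist_force: [-1.9, 1.4, 5.2]
finger_gap: 0.571
grasp_force: 62.7
```

Call:
drive_tool(slide=[[0,0,0.01],[0,0,0]], delta_rot=[[0,0,0],[0,0,0]], hand=[-1,-1])

```text
time: 7.92
tool_pos: [0.6219, -0.0287, 0.2156]
orientation: [3.141, 0.0, 1.571]
wrist_force: [-3.3, 0.2, 8.2]
finger_gap: 0.571
grasp_force: 63.0
```

Call:
drive_tool(slide=[[0,0,0],[0,0,0],[0,0,0],[0,0,0],[0,0,0],[0,0,-0.08],[0,0,-0.2],[0,0,-0.3],[0,0,-0.35],[0,0,-0.4],[0,0,-0.3],[0,0,-0.15]], delta_rot=[[0,0,0],[0,0,0],[0,0,0],[0,0,0],[0,0,0],[0,0,0],[0,0,0],[0,0,0],[0,0,0],[0,0,0],[0,0,0],[0,0,0]], hand=[0.3,0.4,0.6,0.8,1,1,1,1,1,1,1,1])

```text
time: 8.92
tool_pos: [0.622, -0.0287, 0.3519]
orientation: [3.136, 0.001, 1.571]
wrist_force: [0.1, 0.5, 0.9]
finger_gap: 1.003
grasp_force: 0.0
```

Call:
drive_tool(slide=[[-0.1,-0.15,0],[-0.2,-0.3,0],[-0.25,-0.37,0],[-0.25,-0.37,0],[-0.25,-0.37,0],[-0.25,-0.37,0],[-0.25,-0.37,0],[-0.25,-0.37,0],[-0.15,-0.22,0],[-0.07,-0.084,0],[0,0,0],[0,0,0]], delta_rot=[[0,0,0],[0,0,0],[0,0,0],[0,0,0],[0,0,0],[0,0,0],[0,0,0],[0,0,0],[0,0,0],[0,0,0],[0,0,0],[0,0,0]], hand=[1,1,1,1,1,1,1,1,1,1,1,1])

```text
time: 9.92
tool_pos: [0.3991, -0.1802, 0.3469]
orientation: [3.141, -0.0, 1.57]
wrist_force: [0.1, 0.0, -0.9]
finger_gap: 1.0
grasp_force: 0.0
```

Run:
```python
from h import *
s=ctrl.state();g=ctrl.camera("wrist");cv2.imwrite("pics/w3.png",g);print(s["tool_pos"],s["orientation"])
for n,X in(("C",(.399,-.18,.092)),("A",(.488,-.089,.136))):
    p=wp(s,X)
    try:e=blob(g,*map(int,p),r=60);print(p,e,wz(s,*e[0],X[2]))
    except Exception as x:print(x)
t=ctrl.camera("top");cv2.imwrite("pics/t3.png",t);e=blob(t,*map(int,proj("top",(.622,-.029,.088))),r=12,sat=90);print(e,onz("top",*e[0],.088))
```

```text
[ 0.3991 -0.1802  0.3469] [ 3.1411 -0.0004  1.57  ]
[323.6078 244.6133] ((321.8016357421875, 242.32852172851562), (72.51022338867188, 73.96378326416016), 81.99893951416016) [ 0.3979 -0.1785  0.092 ]
[496.2978  98.9129] ((498.3628845214844, 97.96199035644531), (105.11404418945312, 115.0946273803711), 116.6025390625) [ 0.4892 -0.0884  0.136 ]
((363.22528076171875, 185.12820434570312), (21.203128814697266, 21.908287048339844), 103.25131225585938) [ 0.624 -0.029  0.088]
```

Call:
drive_tool(slide=[[0.01,0,0.1],[0,0,0.3],[0,0,0.35],[0,0,0.35],[0,0,0.3],[0,0,0.2],[0,0,0.107],[0,0,0],[0,0,0],[0,0,0],[0,0,0],[0,0,0]], delta_rot=[[0,0,0],[0,0,0],[0,0,0],[0,0,0],[0,0,0],[0,0,0],[0,0,0],[0,0,0],[0,0,0],[0,0,0],[0,0,0],[0,0,0]], hand=[1,1,1,1,1,1,1,1,1,0.6,0.5,0.4])

```text
time: 11.02
tool_pos: [0.3992, -0.1796, 0.2202]
orientation: [3.14, 0.001, 1.571]
wrist_force: [-0.3, 0.4, -0.6]
finger_gap: 0.703
grasp_force: 0.0
```

Call:
drive_tool(slide=[[0,0,0],[0,0,0],[0,0,0],[0,0,0],[0,0,0],[0,0,0],[0,0,0],[0,0,0],[0,0,0]], delta_rot=[[0,0,0],[0,0,0],[0,0,0],[0,0,0],[0,0,0],[0,0,0],[0,0,0],[0,0,0],[0,0,0]], hand=[0.35,0.3,0.2,0.1,-1,-1,-1,-1,-1])

```text
time: 11.77
tool_pos: [0.3988, -0.1796, 0.2198]
orientation: [3.141, 0.001, 1.571]
wrist_force: [-3.4, 0.6, 6.3]
finger_gap: 0.614
grasp_force: 63.1
```

Call:
drive_tool(slide=[[0,0,-0.1],[0,0,-0.25],[0,0,-0.35],[0,0,-0.4],[0,0,-0.4],[0,0,-0.4],[0,0,-0.25],[0,0,-0.15],[0,0,0]], delta_rot=[[0,0,0],[0,0,0],[0,0,0],[0,0,0],[0,0,0],[0,0,0],[0,0,0],[0,0,0],[0,0,0]], hand=[-1,-1,-1,-1,-1,-1,-1,-1,-1])

```text
time: 12.52
tool_pos: [0.399, -0.1795, 0.394]
orientation: [3.138, 0.002, 1.571]
wrist_force: [-0.1, -1.3, -3.3]
finger_gap: 0.617
grasp_force: 63.5
```

Call:
drive_tool(slide=[[0.15,0.15,0],[0.3,0.3,0],[0.34,0.33,0],[0.34,0.33,0],[0.34,0.33,0],[0.34,0.33,0],[0.34,0.33,0],[0.34,0.33,0],[0.3,0.3,0],[0.18,0.18,0],[0.078,0.07,0],[0,0,0]], delta_rot=[[0,0,0],[0,0,0],[0,0,0],[0,0,0],[0,0,0],[0,0,0],[0,0,0],[0,0,0],[0,0,0],[0,0,0],[0,0,0],[0,0,0]], hand=[-1,-1,-1,-1,-1,-1,-1,-1,-1,-1,-1,-1])

```text
time: 13.52
tool_pos: [0.6231, 0.0504, 0.3882]
orientation: [-3.137, -0.0, 1.573]
wrist_force: [0.4, -0.7, -2.9]
finger_gap: 0.612
grasp_force: 64.1
```

Call:
drive_tool(slide=[[0,0,0.15],[0,0,0.25],[0,0,0.3],[0,0,0.3],[0,0,0.3],[0,0,0.25],[0,0,0.15],[0,0,0.1],[0,0,0],[0,0,0],[0,0,0]], delta_rot=[[0,0,0],[0,0,0],[0,0,0],[0,0,0],[0,0,0],[0,0,0],[0,0,0],[0,0,0],[0,0,0],[0,0,0],[0,0,0]], hand=[-1,-1,-1,-1,-1,-1,-1,-1,-1,-1,-1])

```text
time: 14.43
tool_pos: [0.6226, 0.0489, 0.2583]
orientation: [3.139, -0.0, 1.57]
wrist_force: [-0.6, -0.1, -2.2]
finger_gap: 0.614
grasp_force: 64.0
```

Call:
drive_tool(slide=[[0,0,0.08],[0,0,0.08],[0,0,0.04],[0,0,0.02],[0,0,0.013],[0,0,0.013],[0,0,0.01],[0,0,0]], delta_rot=[[0,0,0],[0,0,0],[0,0,0],[0,0,0],[0,0,0],[0,0,0],[0,0,0],[0,0,0]], hand=[-1,-1,-1,-1,-1,-1,-1,-1])

```text
time: 15.1
tool_pos: [0.6224, 0.0492, 0.2379]
orientation: [3.141, -0.0, 1.571]
wrist_force: [-2.1, -0.6, 0.6]
finger_gap: 0.617
grasp_force: 64.1
```

Call:
drive_tool(slide=[[0,0,0.01],[0,0,0]], delta_rot=[[0,0,0],[0,0,0]], hand=[-1,-1])

```text
time: 15.27
tool_pos: [0.6223, 0.0492, 0.2379]
orientation: [3.141, -0.0, 1.571]
wrist_force: [-3.8, 0.2, 4.1]
finger_gap: 0.618
grasp_force: 64.2
```

Call:
drive_tool(slide=[[0,0,0.01],[0,0,0]], delta_rot=[[0,0,0],[0,0,0]], hand=[-1,-1])

```text
time: 15.43
tool_pos: [0.6223, 0.0492, 0.2378]
orientation: [3.14, -0.0, 1.571]
wrist_force: [-5.0, -0.2, 8.0]
finger_gap: 0.614
grasp_force: 64.6
```

Call:
drive_tool(slide=[[0,0,0],[0,0,0],[0,0,0],[0,0,0],[0,0,0],[0,0,-0.08],[0,0,-0.2],[0,0,-0.3],[0,0,-0.35],[0,0,-0.35],[0,0,-0.22],[0,0,-0.1]], delta_rot=[[0,0,0],[0,0,0],[0,0,0],[0,0,0],[0,0,0],[0,0,0],[0,0,0],[0,0,0],[0,0,0],[0,0,0],[0,0,0],[0,0,0]], hand=[0.3,0.4,0.6,0.8,1,1,1,1,1,1,1,1])

```text
time: 16.43
tool_pos: [0.6224, 0.0492, 0.3602]
orientation: [3.136, -0.0, 1.571]
wrist_force: [-0.0, -0.6, 0.6]
finger_gap: 1.0
grasp_force: 0.0
```

Call:
drive_tool(slide=[[-0.15,-0.15,0],[-0.3,-0.3,0],[-0.35,-0.35,0],[-0.35,-0.35,0],[-0.35,-0.35,0],[-0.2,-0.2,0],[-0.143,-0.09,0],[0,0,0],[0,0,0],[0,0,0]], delta_rot=[[0,0,0],[0,0,0],[0,0,0],[0,0,0],[0,0,0],[0,0,0],[0,0,0],[0,0,0],[0,0,0],[0,0,0]], hand=[1,1,1,1,1,1,1,1,1,1])

```text
time: 17.27
tool_pos: [0.4888, -0.0885, 0.3554]
orientation: [-3.141, -0.001, 1.571]
wrist_force: [-0.3, -0.1, -0.9]
finger_gap: 1.001
grasp_force: 0.0
```

Run:
```python
from h import *
s=ctrl.state();g=ctrl.camera("wrist");cv2.imwrite("pics/w4.png",g);print(s["tool_pos"],s["orientation"])
p=wp(s,(.488,-.089,.136));e=blob(g,*map(int,p),r=85);print(p,e,wz(s,*e[0],.136))
t=ctrl.camera("top");cv2.imwrite("pics/t4.png",t)
for y,z in((-.029,.088),(.049,.11)):e=blob(t,*map(int,proj("top",(.622,y,z))),r=13,sat=90);print(e,onz("top",*e[0],z))
```

```text
[ 0.4888 -0.0885  0.3554] [-3.1414 -0.0007  1.5714]
[322.5072 264.9881] ((319.458740234375, 260.0517883300781), (97.55172729492188, 100.46959686279297), 87.46559143066406) [ 0.4864 -0.0862  0.136 ]
((363.3772888183594, 184.52687072753906), (22.229154586791992, 23.685169219970703), 106.99083709716797) [ 0.6253 -0.0293  0.088 ]
((326.14849853515625, 181.64352416992188), (22.889446258544922, 24.97545051574707), 97.74066162109375) [0.6236 0.0492 0.11  ]
```

View pics/w4.png

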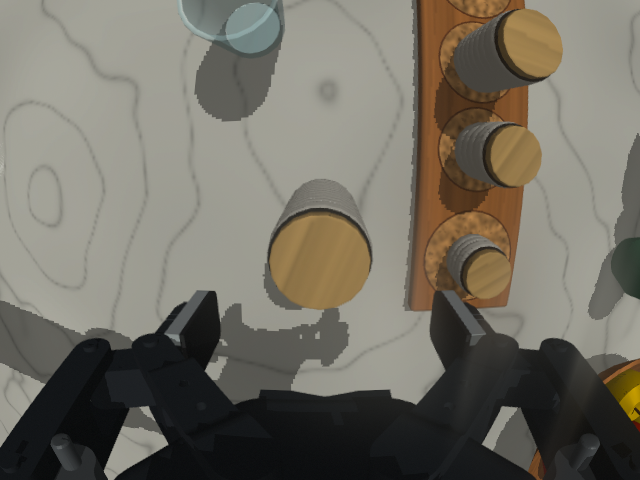

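The picture shows C and D standing upright inside their pads, and A's lid at (320,260). Descending on A.

Call:
drive_tool(slide=[[0.007,-0.02,0.12],[0,0,0.3],[0,0,0.3],[0,0,0.25],[0,0,0.16],[0,0,0.1],[0,0,0],[0,0,0],[0,0,0],[0,0,0],[0,0,0],[0,0,0]], delta_rot=[[0,0,0],[0,0,0],[0,0,0],[0,0,0],[0,0,0],[0,0,0],[0,0,0],[0,0,0],[0,0,0],[0,0,0],[0,0,0],[0,0,0]], hand=[1,1,1,1,1,1,1,1,1,0.8,0.7,0.6])

```text
time: 18.37
tool_pos: [0.4867, -0.0886, 0.2644]
orientation: [3.14, 0.0, 1.571]
wrist_force: [-0.5, 0.4, -0.4]
finger_gap: 0.802
grasp_force: 0.0
```

Call:
drive_tool(slide=[[0,0,0],[0,0,0],[0,0,0],[0,0,0],[0,0,0],[0,0,0],[0,0,0],[0,0,0],[0,0,0]], delta_rot=[[0,0,0],[0,0,0],[0,0,0],[0,0,0],[0,0,0],[0,0,0],[0,0,0],[0,0,0],[0,0,0]], hand=[0.55,0.5,0.4,0.3,-1,-1,-1,-1,-1])

```text
time: 19.12
tool_pos: [0.4865, -0.0886, 0.2641]
orientation: [3.141, 0.0, 1.571]
wrist_force: [-2.8, -0.1, 5.3]
finger_gap: 0.711
grasp_force: 63.9
```

Call:
drive_tool(slide=[[0,0,-0.1],[0,0,-0.25],[0,0,-0.35],[0,0,-0.4],[0,0,-0.4],[0,0,-0.3],[0,0,-0.2],[0,0,0]], delta_rot=[[0,0,0],[0,0,0],[0,0,0],[0,0,0],[0,0,0],[0,0,0],[0,0,0],[0,0,0]], hand=[-1,-1,-1,-1,-1,-1,-1,-1])

```text
time: 19.78
tool_pos: [0.4867, -0.0886, 0.4173]
orientation: [3.136, 0.001, 1.571]
wrist_force: [0.4, -0.1, -2.7]
finger_gap: 0.712
grasp_force: 65.8
```

Call:
drive_tool(slide=[[0.15,0.07,0],[0.3,0.14,0],[0.4,0.18,0],[0.45,0.21,0],[0.45,0.21,0],[0.45,0.21,0],[0.45,0.21,0],[0.45,0.21,0],[0.35,0.16,0],[0.25,0.11,0],[0.15,0.07,0],[0.065,0.027,0]], delta_rot=[[0,0,0],[0,0,0],[0,0,0],[0,0,0],[0,0,0],[0,0,0],[0,0,0],[0,0,0],[0,0,0],[0,0,0],[0,0,0],[0,0,0]], hand=[-1,-1,-1,-1,-1,-1,-1,-1,-1,-1,-1,-1])

```text
time: 20.78
tool_pos: [0.6226, 0.208, 0.4094]
orientation: [-3.136, 0.001, 1.573]
wrist_force: [0.0, 0.3, -4.0]
finger_gap: 0.709
grasp_force: 66.0
```

Call:
drive_tool(slide=[[0,0,0],[0,0,0],[0,0,0],[0,0,0]], delta_rot=[[0,0,0],[0,0,0],[0,0,0],[0,0,0]], hand=[-1,-1,-1,-1])

```text
time: 21.12
tool_pos: [0.6219, 0.2041, 0.4137]
orientation: [3.141, 0.0, 1.57]
wrist_force: [-0.5, 0.4, -3.5]
finger_gap: 0.711
grasp_force: 66.0
```

Call:
drive_tool(slide=[[0.01,0,0.15],[0,0,0.25],[0,0,0.25],[0,0,0.25],[0,0,0.25],[0,0,0.2],[0,0,0.12],[0,0,0.08],[0,0,0],[0,0,0],[0,0,0]], delta_rot=[[0,0,0],[0,0,0],[0,0,0],[0,0,0],[0,0,0],[0,0,0],[0,0,0],[0,0,0],[0,0,0],[0,0,0],[0,0,0]], hand=[-1,-1,-1,-1,-1,-1,-1,-1,-1,-1,-1])

```text
time: 22.03
tool_pos: [0.6223, 0.2058, 0.2988]
orientation: [3.139, -0.001, 1.571]
wrist_force: [-0.1, 1.0, -3.1]
finger_gap: 0.71
grasp_force: 66.0
```

Call:
drive_tool(slide=[[0,0,0.06],[0,0,0.05],[0,0,0.03],[0,0,0.02],[0,0,0.013],[0,0,0.013],[0,0,0.007],[0,0,0]], delta_rot=[[0,0,0],[0,0,0],[0,0,0],[0,0,0],[0,0,0],[0,0,0],[0,0,0],[0,0,0]], hand=[-1,-1,-1,-1,-1,-1,-1,-1])

```text
time: 22.7
tool_pos: [0.6221, 0.2058, 0.2827]
orientation: [-3.141, 0.0, 1.571]
wrist_force: [-0.5, -0.3, -3.1]
finger_gap: 0.713
grasp_force: 66.0
```

Call:
drive_tool(slide=[[0,0,0.01],[0,0,0]], delta_rot=[[0,0,0],[0,0,0]], hand=[-1,-1])

```text
time: 22.87
tool_pos: [0.6221, 0.2058, 0.2822]
orientation: [3.141, -0.0, 1.571]
wrist_force: [1.0, -0.6, -3.0]
finger_gap: 0.711
grasp_force: 66.2
```

Call:
drive_tool(slide=[[0,0,0.01],[0,0,0]], delta_rot=[[0,0,0],[0,0,0]], hand=[-1,-1])

```text
time: 23.03
tool_pos: [0.6221, 0.2058, 0.2822]
orientation: [3.141, -0.0, 1.571]
wrist_force: [-1.5, 0.5, 1.7]
finger_gap: 0.708
grasp_force: 66.1
```

Call:
drive_tool(slide=[[0,0,0.007],[0,0,0],[0,0,0],[0,0,0],[0,0,0],[0,0,-0.08],[0,0,-0.2],[0,0,-0.35],[0,0,-0.38],[0,0,-0.35],[0,0,-0.22],[0,0,-0.1]], delta_rot=[[0,0,0],[0,0,0],[0,0,0],[0,0,0],[0,0,0],[0,0,0],[0,0,0],[0,0,0],[0,0,0],[0,0,0],[0,0,0],[0,0,0]], hand=[0.6,0.7,0.8,0.9,1,1,1,1,1,1,1,1])

```text
time: 24.03
tool_pos: [0.6219, 0.2057, 0.4115]
orientation: [3.136, -0.002, 1.571]
wrist_force: [0.7, -0.1, -0.0]
finger_gap: 1.002
grasp_force: 0.0
```

Call:
drive_tool(slide=[[0.05,-0.15,0],[0.1,-0.3,0],[0.12,-0.4,0],[0.12,-0.4,0],[0.12,-0.4,0],[0.12,-0.4,0],[0.12,-0.4,0],[0.12,-0.4,0],[0.1,-0.3,0],[0.06,-0.18,0],[0.04,-0.085,0],[0,0,0]], delta_rot=[[0,0,0],[0,0,0],[0,0,0],[0,0,0],[0,0,0],[0,0,0],[0,0,0],[0,0,0],[0,0,0],[0,0,0],[0,0,0],[0,0,0]], hand=[1,1,1,1,1,1,1,1,1,1,1,1])

```text
time: 25.03
tool_pos: [0.3653, 0.2865, 0.4068]
orientation: [3.141, -0.0, 1.572]
wrist_force: [0.2, 0.5, 0.2]
finger_gap: 1.001
grasp_force: 0.0
```

Call:
drive_tool(slide=[[0,0,0],[0,0,0],[0,0,0]], delta_rot=[[0,0,0],[0,0,0],[0,0,0]], hand=[1,1,1])

```text
time: 25.28
tool_pos: [0.367, 0.2858, 0.4064]
orientation: [-3.141, 0.001, 1.57]
wrist_force: [-0.4, 0.7, -0.8]
finger_gap: 0.999
grasp_force: 0.0
```

Run:
```python
from h import *
s=ctrl.state();g=ctrl.camera("wrist");cv2.imwrite("pics/w5.png",g);print(s["tool_pos"],s["orientation"])
p=wp(s,(.366,.286,.114));e=blob(g,*map(int,p),r=60);print(p,e,wz(s,*e[0],.114))
t=ctrl.camera("top");cv2.imwrite("pics/t5.png",t)
for y,z in((.205,.154),):e=blob(t,*map(int,proj("top",(.622,y,z))),r=18,sat=90);print(e,onz("top",*e[0],z))
```

```text
[0.367  0.2858 0.4064] [-3.1411  0.0006  1.5695]
[322.8754 229.0954] ((319.8819580078125, 224.27606201171875), (68.67268371582031, 69.68929290771484), 80.52714538574219) [0.3638 0.2896 0.114 ]
((245.20742797851562, 175.1005859375), (26.242752075195312, 33.58356475830078), 79.3543701171875) [0.6208 0.2069 0.154 ]
```

View pics/w5.png

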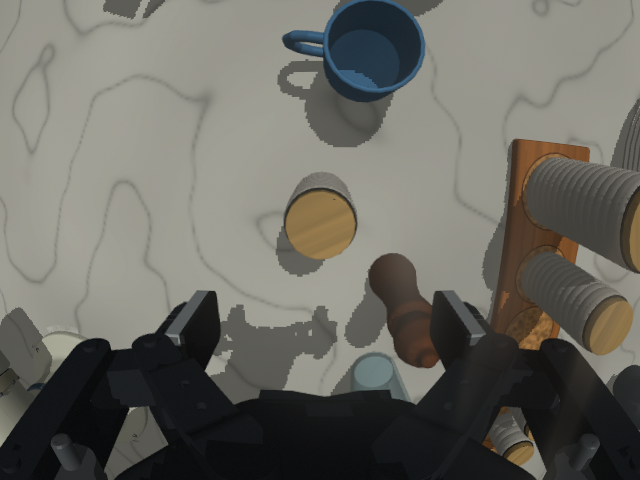

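B's lid is at (320,224), with the mill at (405,310) and the mug at (370,50) both clear of the fingers. A stands next to XL. Descending on B.

Call:
drive_tool(slide=[[0.016,-0.016,0.12],[0,0,0.3],[0,0,0.38],[0,0,0.38],[0,0,0.38],[0,0,0.3],[0,0,0.2],[0,0,0.1],[0,0,0.045],[0,0,0],[0,0,0],[0,0,0]], delta_rot=[[0,0,0],[0,0,0],[0,0,0],[0,0,0],[0,0,0],[0,0,0],[0,0,0],[0,0,0],[0,0,0],[0,0,0],[0,0,0],[0,0,0]], hand=[1,1,1,1,1,1,1,1,1,1,0.7,0.6])

```text
time: 26.38
tool_pos: [0.3651, 0.2875, 0.2429]
orientation: [3.14, -0.001, 1.571]
wrist_force: [-0.6, 0.4, 0.1]
finger_gap: 0.802
grasp_force: 0.0
```

Call:
drive_tool(slide=[[0,0,0],[0,0,0],[0,0,0],[0,0,0],[0,0,0],[0,0,0],[0,0,0],[0,0,0],[0,0,0],[0,0,0]], delta_rot=[[0,0,0],[0,0,0],[0,0,0],[0,0,0],[0,0,0],[0,0,0],[0,0,0],[0,0,0],[0,0,0],[0,0,0]], hand=[0.55,0.5,0.4,0.3,0.2,-1,-1,-1,-1,-1])

```text
time: 27.22
tool_pos: [0.3646, 0.2874, 0.2424]
orientation: [-3.141, -0.001, 1.571]
wrist_force: [-3.6, -0.0, 6.3]
finger_gap: 0.66
grasp_force: 63.1
```

Call:
drive_tool(slide=[[0,0,-0.1],[0,0,-0.25],[0,0,-0.35],[0,0,-0.4],[0,0,-0.4],[0,0,-0.4],[0,0,-0.4],[0,0,-0.3],[0,0,-0.2],[0,0,0],[0,0,0]], delta_rot=[[0,0,0],[0,0,0],[0,0,0],[0,0,0],[0,0,0],[0,0,0],[0,0,0],[0,0,0],[0,0,0],[0,0,0],[0,0,0]], hand=[-1,-1,-1,-1,-1,-1,-1,-1,-1,-1,-1])

```text
time: 28.13
tool_pos: [0.365, 0.2873, 0.4513]
orientation: [3.141, -0.0, 1.571]
wrist_force: [-0.1, -0.7, -5.4]
finger_gap: 0.666
grasp_force: 65.1
```

Call:
drive_tool(slide=[[-0.1,0.15,0],[-0.18,0.3,0],[-0.24,0.38,0],[-0.24,0.38,0],[-0.24,0.38,0],[-0.24,0.38,0],[-0.24,0.38,0],[-0.24,0.38,0],[-0.2,0.35,0],[-0.13,0.2,0],[-0.06,0.1,0],[-0.029,0.052,0]], delta_rot=[[0,0,0],[0,0,0],[0,0,0],[0,0,0],[0,0,0],[0,0,0],[0,0,0],[0,0,0],[0,0,0],[0,0,0],[0,0,0],[0,0,0]], hand=[-1,-1,-1,-1,-1,-1,-1,-1,-1,-1,-1,-1])

```text
time: 29.13
tool_pos: [0.6234, 0.1259, 0.448]
orientation: [-3.136, 0.001, 1.569]
wrist_force: [-0.8, 0.6, -5.3]
finger_gap: 0.663
grasp_force: 65.9
```

Call:
drive_tool(slide=[[0,0,0],[0,0,0],[0,0,0],[0,0,0],[0,0,0]], delta_rot=[[0,0,0],[0,0,0],[0,0,0],[0,0,0],[0,0,0]], hand=[-1,-1,-1,-1,-1])

```text
time: 29.55
tool_pos: [0.6215, 0.1275, 0.4521]
orientation: [3.141, -0.0, 1.572]
wrist_force: [0.8, 0.8, -4.3]
finger_gap: 0.669
grasp_force: 65.9
```

Call:
drive_tool(slide=[[-0.005,0.005,0.15],[0,0,0.25],[0,0,0.3],[0,0,0.3],[0,0,0.3],[0,0,0.3],[0,0,0.28],[0,0,0.22],[0,0,0.15],[0,0,0.07],[0,0,0],[0,0,0]], delta_rot=[[0,0,0],[0,0,0],[0,0,0],[0,0,0],[0,0,0],[0,0,0],[0,0,0],[0,0,0],[0,0,0],[0,0,0],[0,0,0],[0,0,0]], hand=[-1,-1,-1,-1,-1,-1,-1,-1,-1,-1,-1,-1])

```text
time: 30.55
tool_pos: [0.6226, 0.1266, 0.2785]
orientation: [3.14, -0.0, 1.571]
wrist_force: [-0.6, 0.0, -4.6]
finger_gap: 0.661
grasp_force: 65.9
```

Call:
drive_tool(slide=[[0,0,0.06],[0,0,0.06],[0,0,0.04],[0,0,0.03],[0,0,0.02],[0,0,0.013],[0,0,0.01],[0,0,0]], delta_rot=[[0,0,0],[0,0,0],[0,0,0],[0,0,0],[0,0,0],[0,0,0],[0,0,0],[0,0,0]], hand=[-1,-1,-1,-1,-1,-1,-1,-1])

```text
time: 31.22
tool_pos: [0.6225, 0.1265, 0.2605]
orientation: [3.141, -0.0, 1.571]
wrist_force: [-2.1, 0.2, -1.7]
finger_gap: 0.663
grasp_force: 66.1
```

Call:
drive_tool(slide=[[0,0,0.01],[0,0,0]], delta_rot=[[0,0,0],[0,0,0]], hand=[-1,-1])

```text
time: 31.38
tool_pos: [0.6225, 0.1265, 0.2604]
orientation: [3.141, -0.0, 1.571]
wrist_force: [-4.2, -1.3, 4.2]
finger_gap: 0.667
grasp_force: 66.2
```

Call:
drive_tool(slide=[[0,0,0.01],[0,0,0]], delta_rot=[[0,0,0],[0,0,0]], hand=[-1,-1])

```text
time: 31.55
tool_pos: [0.6224, 0.1265, 0.2604]
orientation: [3.14, -0.0, 1.571]
wrist_force: [-6.1, -0.7, 8.1]
finger_gap: 0.666
grasp_force: 66.8
```

Contact. Release, lift, then back away to clear the view.

Call:
drive_tool(slide=[[0,0,0],[0,0,0],[0,0,0],[0,0,0],[0,0,0],[0,0,-0.08],[0,0,-0.2],[0,0,-0.35],[0,0,-0.4],[0,0,-0.4],[0,0,-0.35],[0,0,-0.2]], delta_rot=[[0,0,0],[0,0,0],[0,0,0],[0,0,0],[0,0,0],[0,0,0],[0,0,0],[0,0,0],[0,0,0],[0,0,0],[0,0,0],[0,0,0]], hand=[0.5,0.6,0.7,0.8,1,1,1,1,1,1,1,1])

```text
time: 32.55
tool_pos: [0.6223, 0.1264, 0.4119]
orientation: [3.136, -0.001, 1.571]
wrist_force: [-0.0, 0.0, 0.8]
finger_gap: 1.006
grasp_force: 0.0
```

Call:
drive_tool(slide=[[-0.1,-0.15,0],[-0.2,-0.25,0],[-0.3,-0.3,0],[-0.3,-0.3,0],[-0.3,-0.3,0],[-0.3,-0.3,0],[-0.3,-0.3,0],[-0.3,-0.3,0],[-0.3,-0.15,0],[-0.3,-0.1,0],[-0.2,0,0],[0,0,0]], delta_rot=[[0,0,0],[0,0,0],[0,0,0],[0,0,0],[0,0,0],[0,0,0],[0,0,0],[0,0,0],[0,0,0],[0,0,0],[0,0,0],[0,0,0]], hand=[1,1,1,1,1,1,1,1,1,1,1,1])

```text
time: 33.55
tool_pos: [0.4381, -0.0931, 0.4077]
orientation: [3.14, 0.001, 1.567]
wrist_force: [-0.2, -0.0, -0.1]
finger_gap: 1.001
grasp_force: 0.0
```

Run:
```python
from h import *
t,s=ctrl.camera("top"),ctrl.camera("scene")
for n,y,z,r in(("A",.205,.154,18),("B",.127,.132,17),("C",.049,.11,14),("D",-.029,.088,13),("xl",.3026,.18,25),("xs",-.1267,.066,14)):
    o=[]
    for c,g in(("top",t),("scene",s)):
        e=blob(g,*map(int,proj(c,(.622,y,z))),r=r,sat=80);o.append(onz(c,*e[0],z)[:2])
    print(n,*o)
cv2.imwrite("pics/fin.png",cv2.convertScaleAbs(np.vstack([cv2.resize(s[130:350,110:510],None,fx=1.4,fy=1.4),cv2.resize(t[140:330,110:510],None,fx=1.4,fy=1.4)]),alpha=1.5))
print(ctrl.state()["tool_pos"])
```

```text
A [0.6213 0.2067] [0.6249 0.2031]
B [0.6225 0.1281] [0.6251 0.1243]
C [0.6243 0.0495] [0.626  0.0465]
D [ 0.6253 -0.0291] [ 0.6258 -0.0306]
xl [0.6209 0.3032] [0.6245 0.3014]
xs [ 0.6274 -0.1271] [ 0.623  -0.1278]
[ 0.4387 -0.0912  0.4074]
```

View pics/fin.png

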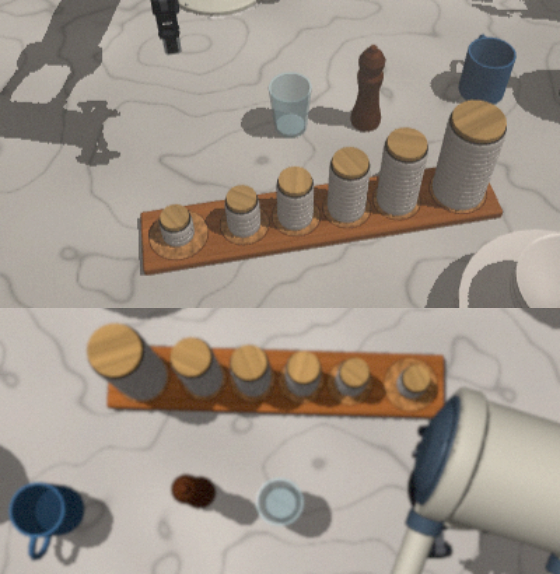

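The final picture shows the row stepping down from XL (478,120) to XS (175,225). All four canisters are upright, within about 2 mm of their pad centres, and the end canisters, mill, glass and mug look unmoved.

```bash
python3 -c "
from workcell import ctrl
print(ctrl.sign_off())"
```

```text
the job is handed in; nothing more can be done
None
```

The job is handed in: the four canisters stand upright on their pads in descending height, about 2 mm or less off centre by the cameras, and the end canisters, mill, glass and mug look undisturbed.

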